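# Tare the bench scale and lift the loaded tote off it

## Robot

A 6-joint arm with a two-finger parallel gripper is mounted at the origin on the work surface. World frame = base frame: x ahead of the robot, y to its left, z up, the work surface at z = 0. Lengths are in m, angles in rad, forces in N, time in s.
With the tool pointing down it reaches from about 0.375 to 0.9 m from the base axis. Payload 3.1 kg.
Tool frame: the origin (TCP) lies midway between the tips of the shut fingers; the grasp point (between the pads) lies 19 mm behind it (manip.grasp_offset is the distance from the TCP to the grasp point, in m); z points along the fingers, y is the line along which they close (so a half turn about z gives the same grasp; the last joint's range is limited). The gripper opens to 85 mm and grips with 20 to 120 N. Pads are 22 mm wide; open, the fingers measure 114 mm over their backs; the gripper's body (76 mm by 85 mm) begins 54 mm behind the grasp point. The pads swing forward as they close: fully open they stand 13 mm farther back than shut.
Start: joints at [1, 0.527, 1.433, -0, 1.181, -0.178], TCP at [0.239, 0.578, 0.231] pointing down, gripper open.
Joint ranges: [-3.08, 3.08], [-0.75, 2.2], [0.22, 2.44], [-1.43, 4.57], [0, 2.65], [-2.85, 2.85]. Speed limits (rad/s): [2.79, 2.79, 3.14, 3.14, 3.14, 3.14].

## Interface

Orientations are given as a unit quaternion [x, y, z, w].
In Python, from station import sensors, cams, order, manip gives the robot as it stands.
- The arm moves only by the tool move_arm, never from a script. Its argument "targets" is a list of rows, each an object of numbers: "dx", "dy", "dz": the shift along the world's x, y, z normalised to -1 to 1, where 1 is 25 mm; "rx", "ry", "rz": the turn, a rotation vector about the world's x, y, z normalised to -1 to 1, where 1 is 30 degrees. A call has exactly 10 rows; each row shifts and turns the commanded pose from where the row before left it; what a row does not reach is not made up. A row lasts 1/8 s, in which the tool goes at most 62.5 mm and 10.7 degrees, less where a joint would pass 70% of its speed; a pose out of reach is approached as far as the arm can. A call with a number of a shift or a turn outside -1 to 1 is refused whole. A call with a gripper value outside its range is refused whole. "claw" is the opening in per cent of the stroke, from 0 (shut) to 100 (fully open), set as the call begins (left out, the last holds). The fingers move at their own pace and stop on an object; "newtons" is the grip in N (left out, the last holds). Time passes only in rows, so rows that do not move let the fingers close, or fill a call up. It gives the time, the measured TCP pose, the force, the opening and the grip force at its end, in the units of the state.
- sensors.sense(): the state, without advancing time (a new reading comes with each control period).
- cams.snapshot(name): name is "scene" or "top"; returns the picture (400x640x3 uint8, red, green, blue); there is no depth.
- cams.camera_model(name): a dict with "fx", "fy", "cx", "cy" (pixels), "extrinsics" (4x4, takes a point from world to camera coordinates). Camera axes: x right, y down, z forward; pixel columns grow to the right and rows downward; lengths in m; the calibration is good to about 2 mm. A picture is of the moment at which its call begins. camera_model takes no time and is no camera call.
- order.sign_off(): hands the job in; it is judged then, once.
The state is a dict: "t": time; "q": joint angles; "qd": joint speeds; "tau": joint torques, N m; "tcp_pos": TCP position; "tool_rot": TCP orientation; "force": force on the tool from outside, world axes, zero at the start; "ft_torque": the same for the moment, N m; "finger_gap": opening from 0.0 (shut) to 1.0 (fully open); "gripper_force": force on a finger pad.
Only numpy, scipy, OpenCV 4.12 (cv2) and the standard library are available. Lean on these libraries where they do the work, as an engineer would, in place of code of your own. Each camera call takes 0.05 s, during which the arm holds its last target. There are 200 camera calls.

## Task

Check-weigh the loaded plywood tote by taking it off the bench scale: while it stands on the platform, press the round key fully down and let it come back up, then do the same with the wide bar key, one key at a time and leaving the square key alone. Then lift the tote by its handle to about 10 cm straight above the platform and finish while holding it there, steady and level, with its aluminium slug and hex nut still inside. Never tip the tote, and leave the other things on the bench where they are.

Things in the scene. Friction and masses are not known exactly. Their poses are not given: they have to be found in the camera images.
- key_round_top (a point): Centre of the top face of the round key, 24 mm across: the +y end of a row of three white keys on the indicator (left end, seen from the robot). Key centres are 68 (round to square) and 66 mm (square to bar) apart; tops 55 mm above the table, 10 mm above the panel when up. Axes are the indicator's: y along the row, x towards the display, z up.
- key_square_top (a point): Centre of the top face of the square key, 20 x 20 mm, in the middle of the row. Not to be pressed. Axes as for the round key.
- key_bar_top (a point): Centre of the top face of the wide bar key, 16 mm (along x) by 40 mm (along y), at the row's -y end. Axes as for the round key.
- key_round (a joint): Travel of the round key: 0 up, 0.005 m fully down. Every key moves straight down against a spring (about 1.4 N to start, 4.9 N fully down, then a hard stop) and springs back up.
- key_square (a joint): Travel of the square key, 0 up to 0.005 m fully down, same spring.
- key_bar (a joint): Travel of the bar key, 0 up to 0.005 m fully down, same spring.
- indicator: The indicator, a grey plastic box 140 (x) x 220 (y) x 45 mm high fixed to the bench left or right of the scale platform; origin at the centre of its underside on the table, z up. The key row lies 22 mm to -x of its centre, the display ridge (70 mm high) along its +x edge.
- platform: The scale platform, fixed to the bench: steel plate 220 (x) x 250 (y) mm on a grey base; origin at the centre of its underside on the table, z up. Its top is 55 mm above the table and does not move.
- platform_top (a point): Centre of the top face of the scale platform, 55 mm above the table; axes as the platform's.
- tote_handle (a point): Middle of the tote's handle: a straight level wooden bar, 16 mm wide (along x), 22 mm high and 188 mm long (along y) between two 50 mm wide end boards that end 13 mm above the bar's middle; grasp it across x. It lies 100 mm above the tote's underside, straight over its centre. z up.
- tote_base (a point): Centre of the underside of the tote, axes as the tote's (y along the handle, z up).
- tote: The plywood tote, loose on the platform: open box 120 (x) x 200 (y) x 45 mm high, 6 mm walls and floor, a cross wall in the middle making two compartments, with the bar handle above; about 0.35 kg empty, about 0.6 kg loaded. Origin at the centre of its underside.
- slug_mid (a point): Centre of the aluminium slug, an upright cylinder 40 mm across and 45 mm high, about 0.15 kg, loose in one of the tote's compartments.
- nut_mid (a point): Centre of the big dark steel hex nut, 36 mm across its corners, 30 mm high, about 0.12 kg, loose in the tote's other compartment.
- screwdriver: Bystander: screwdriver, 200 mm long, lying on the table in front of the indicator; to be left alone. Origin on its underside.
- wrench: Bystander: open-ended wrench, 170 mm long, lying on the table in front of the scale platform; to be left alone. Origin on its underside.
- tape: Bystander: roll of paper tape, 80 mm across, 24 mm high, lying flat behind the indicator; to be left alone. Origin on its underside.
- offcut: Bystander: wooden offcut, 50 x 140 x 22 mm, lying flat behind the scale platform; to be left alone. Origin on its underside.
- mug: Bystander: white mug, 80 mm across, 90 mm high, standing in the middle beyond the scale; to be left alone. Origin on its underside.
- glue: Bystander: glue bottle, 56 mm across, 150 mm high, standing at the left of the bench; to be left alone. Origin on its underside.
- jar: Bystander: lidded jar, 70 mm across, 90 mm high, standing at the right of the bench; to be left alone. Origin on its underside.
Things that resemble listed ones, but are neither listed nor needed, are in the scene too. What is shaped like the part that bears nut_mid but red or yellow is not meant.

How it is judged:
On the way, in this order (a step that is already met when the one before it is completed fails the run):
1. the round key alone is pressed fully down, the tote standing on the platform (value of joint key_round above 0.0035 m and value of joint each of key_bar, key_square below 0.0015 m and z of tote_base in the frame of platform_top below 0.008 m), for 0.03 s.
2. the bar key alone is pressed fully down, the tote standing on the platform (value of joint each of key_round, key_square below 0.0015 m and value of joint key_bar above 0.0035 m and z of tote_base in the frame of platform_top below 0.008 m), for 0.03 s.
3. the tote is held level in the air above the platform by the gripper (z of tote_base in the frame of platform_top between 0.06 and 0.16 m and horizontal distance between tote_base and platform_top below 0.09 m and angle between tote_base's own z axis and vertical below 0.12 rad and contact force between the fingers and tote above 2 N), for 0.2 s.
At the end, for the whole second after the job is handed in: The gripper holds the tote with its underside 60 to 160 mm above the platform's top, within 90 mm sideways of the platform's centre, tilted less than 0.12 rad (7 degrees), moving slower than 0.03 m/s and 0.2 rad/s, touching neither platform nor indicator; slug and nut are inside it; all keys are up (all of step 3 and value of joint each of key_round, key_bar, key_square below 0.0015 m and contact force between tote and platform below 0.1 N and contact force between tote and indicator below 0.1 N and linear speed of tote below 0.03 m/s and angular speed of tote below 0.2 rad/s and x of slug_mid in the frame of tote_base between -0.06 and 0.06 m and y of slug_mid in the frame of tote_base between -0.1 and 0.1 m and z of slug_mid in the frame of tote_base between 0 and 0.06 m and x of nut_mid in the frame of tote_base between -0.06 and 0.06 m and y of nut_mid in the frame of tote_base between -0.1 and 0.1 m and z of nut_mid in the frame of tote_base between 0 and 0.06 m); the arm keeps its last pose, push and grip.
It fails at once if the square key is pressed (more than 2.5 mm) (value of joint key_square above 0.0025 m).
It fails at once if the round and the bar key are down together (value of joint each of key_round, key_bar above 0.0025 m).
It fails at once if the tote is tipped by more than 0.3 rad (17 degrees) (angle between tote_base's own z axis and vertical above 0.3 rad).
It fails at once if a bystander on the bench is moved by more than 30 mm (distance of any of screwdriver, wrench, tape, offcut, mug, glue, jar from where it was at the start of the episode above 0.03 m).
It also fails if it takes over 50 s, if anything falls off the work surface, if the arm or the gripper's body presses on something with over 40 N, if the wrist force passes 120 N, or if a joint passes its speed limit or range.

## Working session

There is one attempt and no reset: what is moved stays moved. The work goes in short steps, Python scripts to look and compute and a tool call to move; the robot and the scene stay as the last step left them, time stands still between calls to the robot, and variables do not carry over. Pictures are saved under pics/ and viewed, at most 10 in all, crops included, and the job is handed in when it is done.

Besides the shell and the picture viewer there is one more tool, called by a JSON object that holds its "name" and its "arguments", one argument or row to a line. move_arm: Moves the arm, as the interface text tells. Scaled input: -1 to 1 covers 25 mm each way for a shift and 30 degrees each way for a turn. Its arguments: {"type":"object","properties":{"targets":{"type":"array"},"claw":{"type":"number"},"newtons":{"type":"number"}},"required":["targets"]}

```bash
mkdir -p pics; cat > h.py <<'E'
import numpy as np, cv2
from station import sensors, cams, order, manip
def snap(n,f):
    im=cams.snapshot(n); cv2.imwrite('pics/'+f,im[:,:,::-1]); return im
def ray(n,u,v):
    m=cams.camera_model(n); E=np.array(m['extrinsics']); R=E[:3,:3]; c=-R.T@E[:3,3]
    return c, R.T@np.array([(u-m['cx'])/m['fx'],(v-m['cy'])/m['fy'],1])
def plane(n,u,v,z):
    c,d=ray(n,u,v); return c+d*(z-c[2])/d[2]
def proj(n,p):
    m=cams.camera_model(n); E=np.array(m['extrinsics']); q=E[:3,:3]@np.array(p)+E[:3,3]
    return m['fx']*q[0]/q[2]+m['cx'], m['fy']*q[1]/q[2]+m['cy']
E
python3 - <<'E'
from h import *
a=snap('scene','s0.png'); b=snap('top','t0.png')
s=sensors.sense(); print(s['t'],s['tcp_pos'],s['tool_rot'],s['force'],manip.grasp_offset)
for n in('scene','top'): print(ray(n,320,200))
E
```

```text
0.1 [0.23827758 0.57708878 0.23042427] [ 1.94654682e-01  9.80871336e-01 -9.18777762e-04 -3.65603276e-04] [0.34734085 0.76558193 0.15894756] 0.0187
(array([1.08063755, 0.57647044, 1.02475885]), array([-0.41948712, -0.47960144, -0.77094354]))
(array([ 0.34967134, -0.0067643 ,  1.37218458]), array([ 0.17990623, -0.01888705, -0.98377687]))
```

View pics/t0.png

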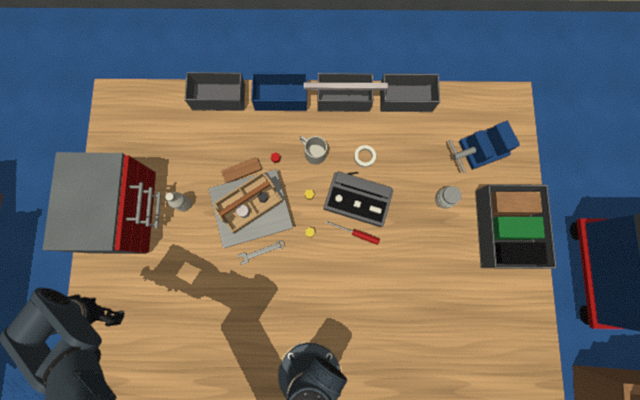

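View pics/s0.png

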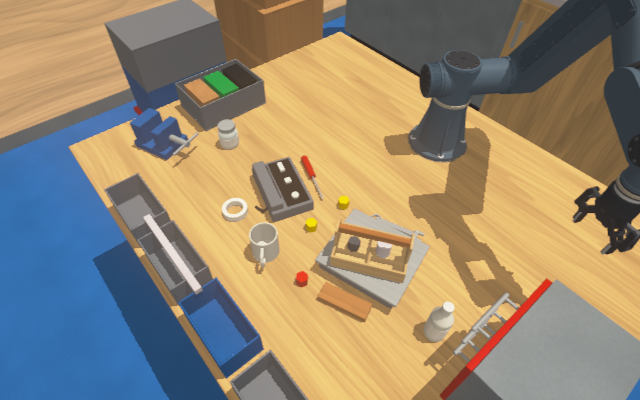

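The top view shows the tote on the platform at about (250,205). The indicator is at (358,198), with white keys near (339,198), (357,204) and (376,210). The scene view shows the same keys near (281,167), (288,180) and (295,194), and the handle near (375,233). The red nut-shaped part at (276,157) and the yellow ones at (309,194) and (310,231) are decoys; the dark nut is in the tote at (263,198). Next I'll segment and triangulate, with one enlarged crop to confirm.

```bash
python3 - <<'E'
from h import *
a=cv2.imread('pics/s0.png'); b=cv2.imread('pics/t0.png')
def blobs(im,mask,x0,y0,x1,y1,amin):
    m=np.zeros(mask.shape,np.uint8); m[y0:y1,x0:x1]=mask[y0:y1,x0:x1]
    n,l,st,c=cv2.connectedComponentsWithStats(m); return [(c[i].round(1),st[i,4],cv2.minAreaRect(cv2.findContours((l==i).astype(np.uint8),0,1)[0][0])) for i in range(1,n) if st[i,4]>=amin]
for n,im,r in(('top',b,(325,180,392,222)),('scene',a,(260,155,310,210))):
    w=(im.min(2)>165).astype(np.uint8)
    for c,A,q in blobs(im,w,*r,8): print(n,c,A,'z55:',plane(n,*c,.055).round(4))
for n,im,r in(('top',b,(205,170,300,245)),('scene',a,(320,205,420,285))):
    h=cv2.cvtColor(im,cv2.COLOR_BGR2HSV)
    m=((h[:,:,0]<16)&(h[:,:,1]>120)&(h[:,:,2]>90)).astype(np.uint8)
    for c,A,q in blobs(im,m,*r,30): print(n,'handle?',c,A,q,'z155:',plane(n,*c,.155).round(4))
g=np.hstack([cv2.resize(b[150:260,205:395],None,fx=2.9,fy=2.9,interpolation=2)[:320,:550]])
g2=cv2.resize(a[150:300,245:435],(550,280),interpolation=2) if 0 else cv2.resize(a[150:300,240:435],(364,280),interpolation=2)
o=np.zeros((600,560,3),np.uint8); o[:g.shape[0],:g.shape[1]]=g; o[320:600,:364]=g2
cv2.imwrite('pics/c1.png',o)
E
```

```text
top [338.5 197.8] 28 z55: [ 0.5989 -0.097   0.055 ]
top [356.9 203.6] 25 z55: [ 0.5788 -0.1613  0.055 ]
top [375.2 209.2] 42 z55: [ 0.5595 -0.225   0.055 ]
scene [280.4 165.7] 43 z55: [ 0.5593 -0.2251  0.055 ]
scene [287.5 179.2] 28 z55: [ 0.578  -0.1611  0.055 ]
scene [295.  193.9] 32 z55: [ 0.5978 -0.096   0.055 ]
top handle? [235.5 173.9] 270 ((239.0, 175.5), (11.0, 36.0), 90.0) z155: [0.6572 0.248  0.155 ]
top handle? [243.6 198. ] 305 ((244.0611572265625, 197.85650634765625), (6.114819526672363, 58.5234375), 56.76829147338867) z155: [0.5768 0.218  0.155 ]
scene handle? [374.5 235. ] 648 ((374.2786865234375, 234.94834899902344), (73.23286437988281, 9.056723594665527), 13.13402271270752) z155: [0.574  0.2161 0.155 ]
```

View pics/c1.png

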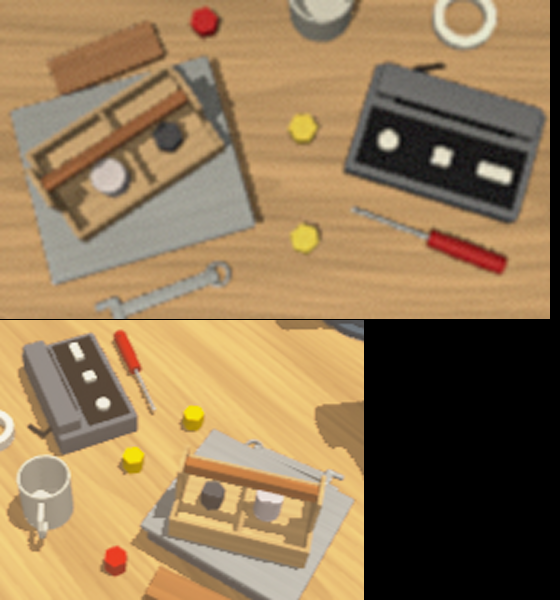

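The round, square and bar keys lie at (.598,-.0965), (.578,-.161) and (.559,-.225). Their spacing of 67.7 and 66.6 mm matches the spec. The handle is at about (.575,.217), yawed about 32°. The crop confirms that the dark hex nut and the slug are in the tote, and that the red and yellow nuts lie outside it. I'm moving above the round key with the fingers shut.

{"name": "move_arm", "arguments": {
  "targets": [
    {"dx":0.53,"dy":-1},
    {"dx":0.53,"dy":-1},
    {"dx":0.53,"dy":-1},
    {"dx":0.53,"dy":-1},
    {"dx":0.53,"dy":-1},
    {"dx":0.53,"dy":-1},
    {"dx":0.53,"dy":-1},
    {"dx":0.53,"dy":-1},
    {"dx":0.53,"dy":-1},
    {"dx":0.53,"dy":-1}
  ],
  "claw": 0,
  "newtons": 40
}}

```text
schema error: expected keys dx, dy, dz, rx, ry, rz
```

{"name": "move_arm", "arguments": {
  "targets": [
    {"dx":0.53,"dy":-1},
    {"dx":0.53,"dy":-1},
    {"dx":0.53,"dy":-1},
    {"dx":0.53,"dy":-1},
    {"dx":0.53,"dy":-1},
    {"dx":0.53,"dy":-1},
    {"dx":0.53,"dy":-1},
    {"dx":0.53,"dy":-1},
    {"dx":0.53,"dy":-1},
    {"dx":0.53,"dy":-1}
  ]
}}

```text
schema error: expected keys dx, dy, dz, rx, ry, rz
```

{"name": "move_arm", "arguments": {
  "targets": [
    {"dx":0.53,"dy":-1},
    {"dx":0.53,"dy":-1},
    {"dx":0.53,"dy":-1},
    {"dx":0.53,"dy":-1},
    {"dx":0.53,"dy":-1},
    {"dx":0.53,"dy":-1},
    {"dx":0.53,"dy":-1},
    {},
    {},
    {}
  ]
}}

```text
schema error: expected keys dx, dy, dz, rx, ry, rz
```

{"name": "move_arm", "arguments": {
  "targets": [
    {"dx":0.53,"dy":-1,"dz":0,"rx":0,"ry":0,"rz":0},
    {"dx":0.53,"dy":-1,"dz":0,"rx":0,"ry":0,"rz":0},
    {"dx":0.53,"dy":-1,"dz":0,"rx":0,"ry":0,"rz":0},
    {"dx":0.53,"dy":-1,"dz":0,"rx":0,"ry":0,"rz":0},
    {"dx":0.53,"dy":-1,"dz":0,"rx":0,"ry":0,"rz":0},
    {"dx":0.53,"dy":-1,"dz":0,"rx":0,"ry":0,"rz":0},
    {"dx":0.53,"dy":-1,"dz":0,"rx":0,"ry":0,"rz":0},
    {"dx":0.53,"dy":-1,"dz":0,"rx":0,"ry":0,"rz":0},
    {"dx":0.53,"dy":-1,"dz":0,"rx":0,"ry":0,"rz":0},
    {"dx":0.53,"dy":-1,"dz":0,"rx":0,"ry":0,"rz":0}
  ],
  "claw": 0,
  "newtons": 40
}}

```text
t: 1.35
tcp_pos: [0.3712, 0.3267, 0.231]
tool_rot: [0.195, 0.981, -0.0, -0.0]
force: [0.2, 0.5, -0.0]
finger_gap: 0.0
gripper_force: 0.0
```

{"name": "move_arm", "arguments": {
  "targets": [
    {"dx":0.53,"dy":-1,"dz":0,"rx":0,"ry":0,"rz":0},
    {"dx":0.53,"dy":-1,"dz":0,"rx":0,"ry":0,"rz":0},
    {"dx":0.53,"dy":-1,"dz":0,"rx":0,"ry":0,"rz":0},
    {"dx":0.53,"dy":-1,"dz":0,"rx":0,"ry":0,"rz":0},
    {"dx":0.53,"dy":-1,"dz":0,"rx":0,"ry":0,"rz":0},
    {"dx":0.53,"dy":-1,"dz":0,"rx":0,"ry":0,"rz":0},
    {"dx":0.53,"dy":-1,"dz":0,"rx":0,"ry":0,"rz":0},
    {"dx":0.53,"dy":-1,"dz":0,"rx":0,"ry":0,"rz":0},
    {"dx":0.53,"dy":-1,"dz":0,"rx":0,"ry":0,"rz":0},
    {"dx":0.53,"dy":-1,"dz":0,"rx":0,"ry":0,"rz":0}
  ]
}}

```text
t: 2.6
tcp_pos: [0.5037, 0.0768, 0.231]
tool_rot: [0.195, 0.981, -0.0, -0.0]
force: [0.5, -0.8, -0.7]
finger_gap: 0.001
gripper_force: 0.0
```

{"name": "move_arm", "arguments": {
  "targets": [
    {"dx":0.53,"dy":-1,"dz":0,"rx":0,"ry":0,"rz":0},
    {"dx":0.53,"dy":-1,"dz":0,"rx":0,"ry":0,"rz":0},
    {"dx":0.53,"dy":-1,"dz":0,"rx":0,"ry":0,"rz":0},
    {"dx":0.53,"dy":-1,"dz":0,"rx":0,"ry":0,"rz":0},
    {"dx":0.53,"dy":-1,"dz":0,"rx":0,"ry":0,"rz":0},
    {"dx":0.53,"dy":-1,"dz":0,"rx":0,"ry":0,"rz":0},
    {"dx":0.53,"dy":-1,"dz":0,"rx":0,"ry":0,"rz":0},
    {"dx":0,"dy":0,"dz":0,"rx":0,"ry":0,"rz":0},
    {"dx":0,"dy":0,"dz":0,"rx":0,"ry":0,"rz":0},
    {"dx":0,"dy":0,"dz":0,"rx":0,"ry":0,"rz":0}
  ]
}}

```text
t: 3.85
tcp_pos: [0.5956, -0.0962, 0.2311]
tool_rot: [0.194, 0.981, 0.0, -0.001]
force: [1.5, 0.2, -0.6]
finger_gap: -0.002
gripper_force: 0.0
```

{"name": "move_arm", "arguments": {
  "targets": [
    {"dx":0.1,"dy":0,"dz":-1,"rx":0,"ry":0,"rz":0},
    {"dx":0,"dy":0,"dz":-1,"rx":0,"ry":0,"rz":0},
    {"dx":0,"dy":0,"dz":-1,"rx":0,"ry":0,"rz":0},
    {"dx":0,"dy":0,"dz":-1,"rx":0,"ry":0,"rz":0},
    {"dx":0,"dy":0,"dz":-1,"rx":0,"ry":0,"rz":0},
    {"dx":0,"dy":0,"dz":-1,"rx":0,"ry":0,"rz":0},
    {"dx":0,"dy":0,"dz":-0.4,"rx":0,"ry":0,"rz":0},
    {"dx":0,"dy":0,"dz":0,"rx":0,"ry":0,"rz":0},
    {"dx":0,"dy":0,"dz":0,"rx":0,"ry":0,"rz":0},
    {"dx":0,"dy":0,"dz":0,"rx":0,"ry":0,"rz":0}
  ]
}}

```text
t: 5.1
tcp_pos: [0.5996, -0.0976, 0.0724]
tool_rot: [0.195, 0.981, -0.0, 0.001]
force: [0.3, -0.2, 0.0]
finger_gap: 0.002
gripper_force: 0.0
```

```bash
python3 - <<'E'
from h import *
a=snap('scene','s1.png'); c=a[130:230,230:370][:,:,::-1]
cv2.imwrite('pics/s1c.png',cv2.resize(c,None,fx=5,fy=5,interpolation=2))
s=sensors.sense(); print(s['tcp_pos'],proj('scene',s['tcp_pos']),s['force'])
E
```

```text
[ 0.59945424 -0.09753824  0.07228219] (np.float64(294.0821136278434), np.float64(190.27832227637666)) [ 0.90214692 -0.32786198  0.43524832]
```

View pics/s1c.png

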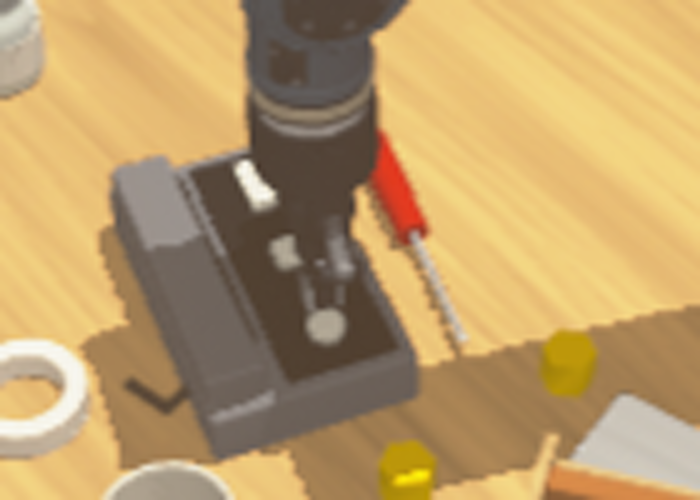

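The fingertips sit just above the round key (crop 325,325), clear of the square key at (285,250). I'm pressing now.

{"name": "move_arm", "arguments": {
  "targets": [
    {"dx":0,"dy":0,"dz":-0.3,"rx":0,"ry":0,"rz":0},
    {"dx":0,"dy":0,"dz":-0.3,"rx":0,"ry":0,"rz":0},
    {"dx":0,"dy":0,"dz":-0.1,"rx":0,"ry":0,"rz":0},
    {"dx":0,"dy":0,"dz":-0.1,"rx":0,"ry":0,"rz":0},
    {"dx":0,"dy":0,"dz":-0.06,"rx":0,"ry":0,"rz":0},
    {"dx":0,"dy":0,"dz":-0.06,"rx":0,"ry":0,"rz":0},
    {"dx":0,"dy":0,"dz":0,"rx":0,"ry":0,"rz":0},
    {"dx":0,"dy":0,"dz":0,"rx":0,"ry":0,"rz":0},
    {"dx":0,"dy":0,"dz":0,"rx":0,"ry":0,"rz":0},
    {"dx":0,"dy":0,"dz":0,"rx":0,"ry":0,"rz":0}
  ]
}}

```text
t: 6.4
tcp_pos: [0.5986, -0.0973, 0.05]
tool_rot: [0.195, 0.981, -0.0, -0.0]
force: [-3.4, 1.2, 12.1]
finger_gap: -0.002
gripper_force: 6.0
```

12 N at z 0.050 means the round key is on its stop. I'm lifting and moving across to the bar key.

{"name": "move_arm", "arguments": {
  "targets": [
    {"dx":0,"dy":0,"dz":1,"rx":0,"ry":0,"rz":0},
    {"dx":0,"dy":0,"dz":0.6,"rx":0,"ry":0,"rz":0},
    {"dx":-0.26,"dy":-0.85,"dz":0,"rx":0,"ry":0,"rz":0},
    {"dx":-0.26,"dy":-0.85,"dz":0,"rx":0,"ry":0,"rz":0},
    {"dx":-0.26,"dy":-0.85,"dz":0,"rx":0,"ry":0,"rz":0},
    {"dx":-0.26,"dy":-0.85,"dz":0,"rx":0,"ry":0,"rz":0},
    {"dx":-0.26,"dy":-0.85,"dz":0,"rx":0,"ry":0,"rz":0},
    {"dx":-0.26,"dy":-0.85,"dz":0,"rx":0,"ry":0,"rz":0},
    {"dx":0,"dy":0,"dz":-0.6,"rx":0,"ry":0,"rz":0},
    {"dx":0,"dy":0,"dz":0,"rx":0,"ry":0,"rz":0}
  ]
}}

```text
t: 7.65
tcp_pos: [0.5585, -0.2239, 0.0716]
tool_rot: [0.195, 0.981, 0.001, -0.002]
force: [-0.4, 0.6, -0.1]
finger_gap: -0.002
gripper_force: 0.0
```

{"name": "move_arm", "arguments": {
  "targets": [
    {"dx":0,"dy":0,"dz":-0.3,"rx":0,"ry":0,"rz":0},
    {"dx":0,"dy":0,"dz":-0.3,"rx":0,"ry":0,"rz":0},
    {"dx":0,"dy":0,"dz":-0.1,"rx":0,"ry":0,"rz":0},
    {"dx":0,"dy":0,"dz":-0.1,"rx":0,"ry":0,"rz":0},
    {"dx":0,"dy":0,"dz":-0.1,"rx":0,"ry":0,"rz":0},
    {"dx":0,"dy":0,"dz":-0.1,"rx":0,"ry":0,"rz":0},
    {"dx":0,"dy":0,"dz":0,"rx":0,"ry":0,"rz":0},
    {"dx":0,"dy":0,"dz":0,"rx":0,"ry":0,"rz":0},
    {"dx":0,"dy":0,"dz":0,"rx":0,"ry":0,"rz":0},
    {"dx":0,"dy":0,"dz":0,"rx":0,"ry":0,"rz":0}
  ]
}}

```text
t: 8.9
tcp_pos: [0.5597, -0.2242, 0.05]
tool_rot: [0.195, 0.981, 0.0, -0.0]
force: [-3.0, 3.9, 12.5]
finger_gap: 0.003
gripper_force: 5.9
```

{"name": "move_arm", "arguments": {
  "targets": [
    {"dx":0,"dy":0,"dz":1,"rx":0,"ry":0,"rz":0},
    {"dx":0,"dy":0,"dz":1,"rx":0,"ry":0,"rz":0},
    {"dx":0,"dy":0,"dz":1,"rx":0,"ry":0,"rz":0},
    {"dx":0,"dy":0,"dz":1,"rx":0,"ry":0,"rz":0},
    {"dx":0,"dy":1,"dz":1,"rx":0,"ry":0,"rz":0},
    {"dx":0,"dy":1,"dz":1,"rx":0,"ry":0,"rz":0},
    {"dx":0,"dy":1,"dz":1,"rx":0,"ry":0,"rz":0},
    {"dx":0,"dy":1,"dz":1,"rx":0,"ry":0,"rz":0},
    {"dx":0,"dy":1,"dz":0,"rx":0,"ry":0,"rz":0},
    {"dx":0,"dy":1,"dz":0,"rx":0,"ry":0,"rz":0}
  ]
}}

```text
t: 10.15
tcp_pos: [0.5604, -0.0747, 0.2489]
tool_rot: [0.195, 0.981, -0.0, 0.001]
force: [-0.1, 0.1, 0.8]
finger_gap: -0.001
gripper_force: 0.0
```

```bash
python3 - <<'E'
from h import *
s=sensors.sense(); print(s['tcp_pos'],s['force'],s['q'])
for n,(x0,y0,x1,y1) in (('top',(205,170,300,245)),('scene',(320,205,420,285))):
    im=cams.snapshot(n); h=cv2.cvtColor(im,cv2.COLOR_RGB2HSV); m=np.zeros(h.shape[:2],np.uint8)
    k=((h[:,:,0]<16)&(h[:,:,1]>120)&(h[:,:,2]>90)); m[y0:y1,x0:x1]=k[y0:y1,x0:x1]
    N,l,st,c=cv2.connectedComponentsWithStats(m)
    for i in range(1,N):
        if st[i,4]<100: continue
        r=cv2.minAreaRect(cv2.findContours((l==i).astype(np.uint8),0,1)[0][0]); p=cv2.boxPoints(r)
        p=p if np.linalg.norm(p[0]-p[1])<np.linalg.norm(p[1]-p[2]) else np.roll(p,-1,0)
        e=[plane(n,*((p[0]+p[1])/2),.16),plane(n,*((p[2]+p[3])/2),.16)]
        d=e[0]-e[1]; d*=np.sign(d[1]); print(n,c[i],(sum(e)/2).round(4),np.linalg.norm(d).round(3),'yaw',np.degrees(np.arctan2(-d[0],d[1])).round(1))
E
```

```text
[ 0.56037795 -0.07465696  0.24889747] [-0.14446839  0.06901267  0.82770025] [-3.29751462e-01  4.25472537e-01  1.56621285e+00 -6.64897692e-04
  1.14732410e+00 -1.50832895e+00]
top [235.62222222 173.91111111] [0.6506 0.2336 0.16  ] 0.121 yaw 0.5
top [243.76435045 198.11782477] [0.5764 0.2146 0.16  ] 0.189 yaw 34.2
scene [374.55658915 235.04186047] [0.578  0.2168 0.16  ] 0.187 yaw 34.3
```

The handle measures 188 mm long in both views, which matches the spec, at (.577,.216) with yaw 34.2°. I'm moving above it with the gripper open, turning -33.3°.

{"name": "move_arm", "arguments": {
  "targets": [
    {"dx":0.066,"dy":1,"dz":0,"rx":0,"ry":0,"rz":-0.111},
    {"dx":0.066,"dy":1,"dz":0,"rx":0,"ry":0,"rz":-0.111},
    {"dx":0.066,"dy":1,"dz":0,"rx":0,"ry":0,"rz":-0.111},
    {"dx":0.066,"dy":1,"dz":0,"rx":0,"ry":0,"rz":-0.111},
    {"dx":0.066,"dy":1,"dz":0,"rx":0,"ry":0,"rz":-0.111},
    {"dx":0.066,"dy":1,"dz":0,"rx":0,"ry":0,"rz":-0.111},
    {"dx":0.066,"dy":1,"dz":0,"rx":0,"ry":0,"rz":-0.111},
    {"dx":0.066,"dy":1,"dz":0,"rx":0,"ry":0,"rz":-0.111},
    {"dx":0.066,"dy":1,"dz":0,"rx":0,"ry":0,"rz":-0.111},
    {"dx":0.066,"dy":1,"dz":0,"rx":0,"ry":0,"rz":-0.111}
  ],
  "claw": 100
}}

```text
t: 11.5
tcp_pos: [0.5773, 0.1747, 0.2481]
tool_rot: [0.469, 0.883, -0.0, 0.001]
force: [-0.1, 1.5, -0.3]
finger_gap: 1.001
gripper_force: 0.0
```

{"name": "move_arm", "arguments": {
  "targets": [
    {"dx":0,"dy":0.8,"dz":0,"rx":0,"ry":0,"rz":0},
    {"dx":0,"dy":0.8,"dz":0,"rx":0,"ry":0,"rz":0},
    {"dx":0,"dy":0,"dz":0,"rx":0,"ry":0,"rz":0},
    {"dx":0,"dy":0,"dz":-0.8,"rx":0,"ry":0,"rz":0},
    {"dx":0,"dy":0,"dz":-0.8,"rx":0,"ry":0,"rz":0},
    {"dx":0,"dy":0,"dz":0,"rx":0,"ry":0,"rz":0},
    {"dx":0,"dy":0,"dz":0,"rx":0,"ry":0,"rz":0},
    {"dx":0,"dy":0,"dz":0,"rx":0,"ry":0,"rz":0},
    {"dx":0,"dy":0,"dz":0,"rx":0,"ry":0,"rz":0},
    {"dx":0,"dy":0,"dz":0,"rx":0,"ry":0,"rz":0}
  ]
}}

```text
t: 12.75
tcp_pos: [0.5765, 0.2152, 0.2088]
tool_rot: [0.467, 0.884, 0.0, 0.0]
force: [-0.1, -0.3, 0.6]
finger_gap: 1.002
gripper_force: 0.0
```

```bash
python3 - <<'E'
from h import *
a=snap('scene','s2.png'); c=a[160:300,290:450][:,:,::-1]
cv2.imwrite('pics/s2c.png',cv2.resize(c,None,fx=4,fy=4,interpolation=2))
E
```

```text
(no output)
```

View pics/s2c.png

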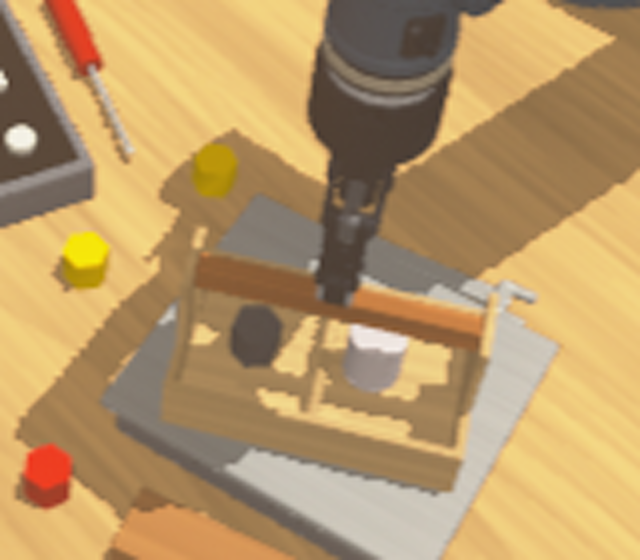

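The fingers are aligned across the handle's middle (crop 335,285), with slug and nut inside. I'm descending and gripping.

{"name": "move_arm", "arguments": {
  "targets": [
    {"dx":0,"dy":0,"dz":-0.72,"rx":0,"ry":0,"rz":0},
    {"dx":0,"dy":0,"dz":-0.72,"rx":0,"ry":0,"rz":0},
    {"dx":0,"dy":0,"dz":-0.72,"rx":0,"ry":0,"rz":0},
    {"dx":0,"dy":0,"dz":-0.72,"rx":0,"ry":0,"rz":0},
    {"dx":0,"dy":0,"dz":0,"rx":0,"ry":0,"rz":0},
    {"dx":0,"dy":0,"dz":0,"rx":0,"ry":0,"rz":0},
    {"dx":0,"dy":0,"dz":0,"rx":0,"ry":0,"rz":0},
    {"dx":0,"dy":0,"dz":0,"rx":0,"ry":0,"rz":0},
    {"dx":0,"dy":0,"dz":0,"rx":0,"ry":0,"rz":0},
    {"dx":0,"dy":0,"dz":0,"rx":0,"ry":0,"rz":0}
  ]
}}

```text
t: 14.05
tcp_pos: [0.5764, 0.2152, 0.1365]
tool_rot: [0.468, 0.884, 0.0, 0.0]
force: [-0.2, -0.6, -0.6]
finger_gap: 1.0
gripper_force: 0.0
```

{"name": "move_arm", "arguments": {
  "targets": [
    {"dx":0,"dy":0,"dz":0,"rx":0,"ry":0,"rz":0},
    {"dx":0,"dy":0,"dz":0,"rx":0,"ry":0,"rz":0},
    {"dx":0,"dy":0,"dz":0,"rx":0,"ry":0,"rz":0},
    {"dx":0,"dy":0,"dz":0,"rx":0,"ry":0,"rz":0},
    {"dx":0,"dy":0,"dz":0,"rx":0,"ry":0,"rz":0},
    {"dx":0,"dy":0,"dz":0,"rx":0,"ry":0,"rz":0},
    {"dx":0,"dy":0,"dz":0,"rx":0,"ry":0,"rz":0},
    {"dx":0,"dy":0,"dz":0,"rx":0,"ry":0,"rz":0},
    {"dx":0,"dy":0,"dz":0,"rx":0,"ry":0,"rz":0},
    {"dx":0,"dy":0,"dz":0,"rx":0,"ry":0,"rz":0}
  ],
  "claw": 0,
  "newtons": 90
}}

```text
t: 15.3
tcp_pos: [0.576, 0.2149, 0.1364]
tool_rot: [0.467, 0.884, -0.0, -0.0]
force: [-3.8, -2.8, 6.0]
finger_gap: 0.17
gripper_force: 88.7
```

{"name": "move_arm", "arguments": {
  "targets": [
    {"dx":0,"dy":0,"dz":0.2,"rx":0,"ry":0,"rz":0},
    {"dx":0,"dy":0,"dz":0.4,"rx":0,"ry":0,"rz":0},
    {"dx":0,"dy":0,"dz":0.5,"rx":0,"ry":0,"rz":0},
    {"dx":0,"dy":0,"dz":0.5,"rx":0,"ry":0,"rz":0},
    {"dx":0,"dy":0,"dz":0.5,"rx":0,"ry":0,"rz":0},
    {"dx":0,"dy":0,"dz":0.5,"rx":0,"ry":0,"rz":0},
    {"dx":0,"dy":0,"dz":0.5,"rx":0,"ry":0,"rz":0},
    {"dx":0,"dy":0,"dz":0.5,"rx":0,"ry":0,"rz":0},
    {"dx":0,"dy":0,"dz":0.3,"rx":0,"ry":0,"rz":0},
    {"dx":0,"dy":0,"dz":0.2,"rx":0,"ry":0,"rz":0}
  ]
}}

```text
t: 16.55
tcp_pos: [0.5763, 0.2151, 0.2393]
tool_rot: [0.468, 0.884, 0.0, 0.0]
force: [0.7, -0.0, -5.7]
finger_gap: 0.174
gripper_force: 87.9
```

{"name": "move_arm", "arguments": {
  "targets": [
    {"dx":0,"dy":0,"dz":0,"rx":0,"ry":0,"rz":0},
    {"dx":0,"dy":0,"dz":0,"rx":0,"ry":0,"rz":0},
    {"dx":0,"dy":0,"dz":0,"rx":0,"ry":0,"rz":0},
    {"dx":0,"dy":0,"dz":0,"rx":0,"ry":0,"rz":0},
    {"dx":0,"dy":0,"dz":0,"rx":0,"ry":0,"rz":0},
    {"dx":0,"dy":0,"dz":0,"rx":0,"ry":0,"rz":0},
    {"dx":0,"dy":0,"dz":0,"rx":0,"ry":0,"rz":0},
    {"dx":0,"dy":0,"dz":0,"rx":0,"ry":0,"rz":0},
    {"dx":0,"dy":0,"dz":0,"rx":0,"ry":0,"rz":0},
    {"dx":0,"dy":0,"dz":0,"rx":0,"ry":0,"rz":0}
  ]
}}

```text
t: 17.8
tcp_pos: [0.5764, 0.2151, 0.2388]
tool_rot: [0.468, 0.884, -0.0, -0.0]
force: [-0.9, -0.3, -5.8]
finger_gap: 0.173
gripper_force: 87.9
```

```bash
python3 - <<'E'
from h import *
a=snap('scene','s3.png'); c=a[100:300,250:450][:,:,::-1]
cv2.imwrite('pics/s3c.png',cv2.resize(c,None,fx=3,fy=3,interpolation=2))
print('platform',plane('top',251,208,.055),sensors.sense()['force'])
E
```

```text
platform [0.56011854 0.20906816 0.055     ] [-0.95268136 -1.23504872 -5.9437023 ]
```

View pics/s3c.png

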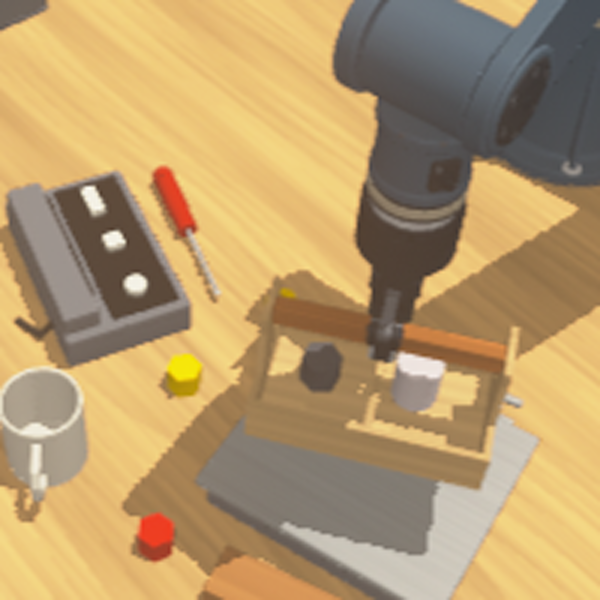

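The tote hangs clear and level, about 102 mm above the platform and 18 mm sideways of its centre. The 5.8 N load matches 0.6 kg, slug and nut are inside, and all keys are up.

```bash
python3 -c "
from station import order
print(order.sign_off())"
```

```text
the job is handed in; nothing more can be done
None
```

I pressed the round key and then the bar key down to their stops and released each. The tote is held steady and level about 10 cm above the platform with its slug and nut inside, and the job is handed in (no verdict came back).

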